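# Hang the turner from the condiment turntable on the slanted rack peg

## Task

Lift the turner off the condiment turntable and hang it by the eye of its handle on the red slanted peg of the utensil rack, pushed right down the peg to its collar without forcing it, with the blade end hanging down. The peg can slide along its rail, so look or feel where it stands. Do not knock over the jars or the sauce bottle or push a jar off the turntable, and leave the turner hanging there at rest.

Things in the scene. Friction and masses are not known exactly. Their poses are not given: they have to be found in the camera images.
- turner: Loose steel turner (flat spatula), 194 mm long, about 0.2 kg, lying flat on the turntable. Origin: underside, below the middle of the handle, within about 10 mm of where it balances. x points along the handle to the blade, z out of its upper side. Black handle from x -45 to +51 mm, 20 mm wide, 18 mm thick. Blade from x 40 to 118 mm, 60 mm wide, 4 mm thick.
- turner_eye (a point): Centre of the eye at the end of the handle: a steel ring, 32 mm outside, 14 mm clear hole, 16 mm thick, axis along the turner's z. Turner frame x -60, y 0, z 8 mm. On a 9 mm peg it enters only when within about 18 degrees of square to it, and friction keeps it from sliding down by itself; let go, the turner droops 5 to 10 degrees and hangs leaning, about 50 degrees below level.
- turntable: Fixed foot of the condiment turntable. Origin on the counter at the spin axis. On it a round wooden platter, 320 mm across, its top 36 mm above the counter, turns freely about the vertical at the slightest touch, carrying the turner and both jars.
- rack: Utensil rack fixed to the counter. Origin on the counter 80 mm in front of the rail's middle; z up; the rail runs along y; -x is the front, roughly towards the robot. Base plate x 50 to 110 mm, 240 mm along y, 10 mm high. Two 14 mm square posts at x 80, y +-105 mm, 185 mm high, carry the rail.
- rail_mid (a point): Middle of the 12 mm square rail, on its axis, rack frame x 80, y 0, z 185 mm. A red block, 26 mm wide along the rail and 22 mm square, carries the red peg and slides along the rail, up to 60 mm either side (about 7 N to shift it; it stays where left). Where it stands is NOT measured: at the start within 35 mm either side of the middle. This point does not move with it.
- peg_foot_mid (a point): Where the peg's axis leaves its collar if the block stands at mid-rail: rack frame x 60, y 0, z 197 mm; the true foot differs only along the rack's y. From the foot the straight peg, 9 mm thick, round-tipped, runs 50 mm along (-0.669, 0, 0.743) in the rack frame, 42 degrees from vertical. Collar 18 mm across, square to the peg. A seated eye's centre is 8 mm up the axis.
- spice_jar: Loose glass jar with red lid on the turntable beside the turner, 48 mm across, 55 mm high; origin at the centre of its base, z up.
- herb_jar: Loose glass jar with green lid on the turntable on the other side of the turner, 48 mm across, 55 mm high; origin at the centre of its base, z up.
- sauce_bottle: Loose amber bottle standing on the counter behind the rack, 60 mm across, 160 mm high; origin at the centre of its base, z up.

How it is judged:
On the way:
1. the turner is lifted clear of the turntable (height (world z) of turner above 0.085 m and contact force between turner and turntable below 0.01 N), for 0.2 s.
At the end, for the whole second after the job is handed in: The turner hangs on the peg, carried by the rack: its eye's centre 17 mm in front to 4 mm behind, 6 mm below to 14 mm above the peg's foot (at the collar, not partway up), within 70 mm of mid-rail; blade end within 54 degrees of straight down; slower than 30 mm/s (x of turner_eye in the frame of peg_foot_mid between -0.017 and 0.004 m and z of turner_eye in the frame of peg_foot_mid between -0.006 and 0.014 m and y of turner_eye in the frame of peg_foot_mid between -0.07 and 0.07 m and angle between turner's own x axis and vertical above 2.2 rad and contact force between turner and rack above 0.3 N and linear speed of turner below 0.03 m/s); the robot touches nothing.
It fails at once if a jar or the bottle is knocked over (tilted beyond 40 degrees) (angle between any of spice_jar, herb_jar, sauce_bottle's own z axis and vertical above 0.7 rad).
It fails at once if a jar falls off the turntable (height (world z) of any of spice_jar, herb_jar below 0.02 m).
It fails at once if the fingers, or the turner while gripped, are forced against the rack with more than 50 N (contact force between the fingers and rack above 50 N or (contact force between turner and rack above 50 N and contact force between the fingers and turner above 5 N)).
It also fails if it takes over 67 s, if anything falls off the work surface, if the arm or the gripper's body presses on something with over 40 N, if the wrist force passes 120 N, or if a joint passes its speed limit or range.

## Robot

A 6-joint arm with a two-finger parallel gripper is mounted at the origin on the work surface. World frame = base frame: x ahead of the robot, y to its left, z up, the work surface at z = 0. Lengths are in m, angles in rad, forces in N, time in s.
With the tool pointing down it reaches from about 0.275 to 0.725 m from the base axis. Payload 5.6 kg.
Tool frame: the origin (TCP) lies at the very end of the fingers, on their centre line; the grasp point (between the pads) lies 19 mm behind it; z points along the fingers, y is the line along which they close (so a half turn about z gives the same grasp; the last joint's range is limited). The gripper opens to 85 mm and grips with 20 to 120 N. Pads are 22 mm wide; open, the fingers measure 114 mm over their backs; the gripper's body (76 mm by 85 mm) begins 54 mm behind the grasp point. The pads swing forward as they close: fully open they stand 13 mm farther back than shut.
Start: joints at [-0.992, 0.255, 0.108, 0, -1.424, -0.285], TCP at [0.159, -0.526, 0.231] pointing down, gripper open.
Joint ranges: [-2.95, 2.95], [-1.21, 1.97], [-1.09, 1.5], [-2.87, 1.71], [-2.94, -0.07], [-3.05, 3.05]. Speed limits (rad/s): [2.57, 2.57, 3.14, 3.14, 3.14, 3.14].

## Interface

Orientations are given as a rotation vector (axis times angle).
In Python, from cell import bot gives the robot as it stands.
- The arm moves only by the tool drive_effector, called after "Emit:" in YAML: its name, and indented under it one key for each argument. Schema: {"type":"object","properties":{"motion":{"type":"array","items":{"type":"array","items":{"type":"number"},"minItems":5,"maxItems":5},"minItems":1,"maxItems":8},"force":{"type":"number"},"only":{"type":"string"},"quiet":{"type":"boolean"},"lines":{"type":"string"}},"required":["motion"],"additionalProperties":false}. motion is a list of rows, 1 to 8 of them, each of 5 numbers: dx, dy, dz in m, then a turn about the tool's z in rad, then the finger opening in m; each row is the pose to reach, as a shift and turn from the pose commanded when the call began, along the tool's axes at that moment; what a row does not reach only later rows make up. A row lasts 1/10 s, in which the tool goes at most 0.05 m and 0.15 rad, less where a joint would pass 70% of its speed; a pose out of reach is approached as far as the arm can. The fingers move at their own pace and stop on an object; force is the grip in N (left out, the last holds). Time passes only in rows, so rows that do not move let the fingers close. The tool returns the time, the measured TCP pose, the force, the opening and the grip force at its end. only (a regular expression) keeps the lines of the reply that match it, lines (a string "A,B") keeps lines A to B, and quiet returns only ok. Input that does not fit is refused with a message, and nothing moves.
- bot.read_state(): the state, without advancing time (a new reading comes with each control period).
- bot.read_camera(name): name is "scene" or "top" or "wrist"; returns the picture (420x560x3 uint8, red, green, blue); there is no depth.
- bot.get_calibration(name): a dict with "fx", "fy", "cx", "cy" (pixels), "R" (3x3) and "t" (3): a world point X has camera coordinates R X + t. Camera axes: x right, y down, z forward; pixel columns grow to the right and rows downward; lengths in m; the calibration is good to about 2 mm. The wrist camera is an equidistant fisheye: a pixel r from the principal point sees the ray r / f radians off the axis. A picture is of the moment at which its call begins: read the wrist's pose just before it. get_calibration takes no time and is no camera call; for the wrist camera it gives the pose at the moment of the call.
- bot.close_job(): hands the job in; it is judged then, once.
The state is a dict: "time": time; "qpos": joint angles; "joint_velocities": joint speeds; "tau": joint torques, N m; "eef_pos": TCP position; "tool_rot": TCP orientation; "force": force on the tool from outside, world axes, zero at the start; "moment": the same for the moment, N m; "gripper_width": finger opening in m; "grip_force": force on a finger pad.
Only numpy, scipy, OpenCV 4.12 (cv2) and the standard library are available. Lean on these libraries where they do the work, as an engineer would, in place of code of your own. Each camera call takes 0.05 s, during which the arm holds its last target. There are 200 camera calls.

## Working session

There is one attempt and no reset: what is moved stays moved. The work goes in short steps, Python scripts to look and compute and a tool call to move; the robot and the scene stay as the last step left them, time stands still between calls to the robot, and variables do not carry over. Pictures are saved under pics/ and viewed, at most 10 in all, crops included, and the job is handed in when it is done.

```bash
ls; mkdir -p pics
```

Run:
```python
from cell import bot
import cv2
s=bot.read_state();print(s)
for n in("scene","top"):
    im=bot.read_camera(n);cv2.imwrite(f"pics/{n}0.png",im[:,:,::-1]);c=bot.get_calibration(n);print(n,c)
```

```text
cell.py
pics
{'time': 0.0, 'qpos': array([-9.92410090e-01,  2.55750628e-01,  1.07000532e-01, -4.73792492e-04,
       -1.42391453e+00, -2.84603477e-01]), 'joint_velocities': array([ 0.00042062, -0.00039048,  0.00187326,  0.00043729, -0.00075897,
       -0.00051521]), 'tau': array([-2.40266425e-03, -3.86626446e+01,  2.37928158e+01,  5.36534026e+00,
       -6.31011761e-03,  2.59683594e-05]), 'eef_pos': array([ 0.15917637, -0.52593738,  0.23039245]), 'tool_rot': array([ 4.59654445e-01, -3.10742313e+00, -2.97325658e-03]), 'force': array([0.17056112, 0.39771859, 0.45067882]), 'moment': array([ 0.01767467, -0.00105651,  0.00042984]), 'grip_force': 0.0, 'gripper_width': 0.08530357788586086}
scene {'fx': 386.1315337186079, 'fy': 386.1315337186079, 'cx': 281.532333253402, 'cy': 207.03946196362622, 'R': array([[-0.77852352,  0.62729363, -0.02009557],
       [ 0.4054835 ,  0.47828345, -0.7789917 ],
       [-0.47904516, -0.61461178, -0.62671213]]), 't': array([ 0.50870742, -0.15994509,  1.15781848])}
top {'fx': 425.8682603041485, 'fy': 425.8682603041485, 'cx': 272.7451553973953, 'cy': 206.17119543314956, 'R': array([[ 0.00915354, -0.999526  ,  0.02939382],
       [-0.99657568, -0.01153434, -0.0818772 ],
       [ 0.08217743, -0.0285437 , -0.99620888]]), 't': array([-0.04387659,  0.66663077,  0.88111249])}
```

View pics/scene0.png

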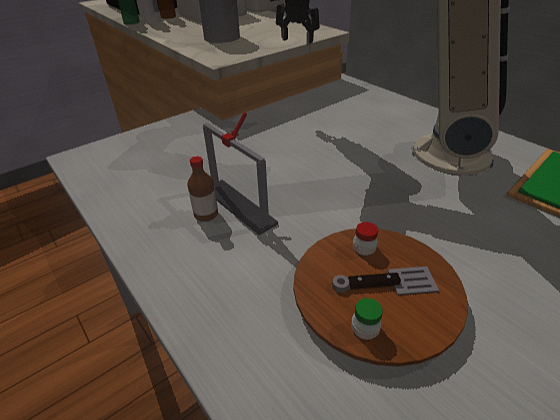

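View pics/top0.png

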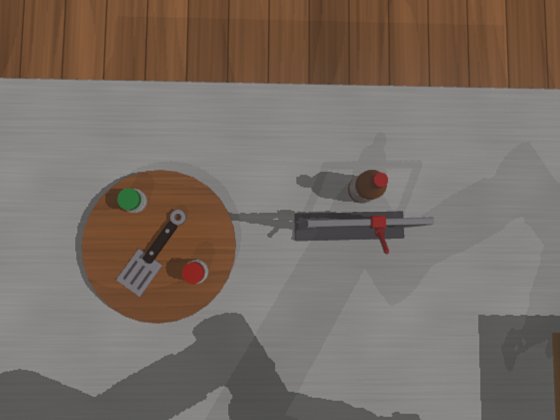

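Scene view: the turner eye is at (342,284), the blade at (415,281), and the peg runs from (228,140) to (244,115). Top view: eye (178,217), blade (140,273), red jar (194,272), green jar (130,200), rail from (308,223) to (432,221), block (378,222), peg tip (386,250). I'll enlarge both views next.

Create h.py:
```python
import numpy as np,cv2
from cell import bot
def ray(n,p,c=None):
    c=c or bot.get_calibration(n);R=c["R"];C=-R.T@c["t"]
    if n=="wrist":
        v=np.array([p[0]-c["cx"],p[1]-c["cy"]]);r=np.hypot(*v);a=r/c["fx"];d=np.array([*(v/max(r,1e-9)*np.sin(a)),np.cos(a)])
    else: d=np.array([(p[0]-c["cx"])/c["fx"],(p[1]-c["cy"])/c["fy"],1])
    return C,R.T@d
def onz(n,p,z):
    C,d=ray(n,p);return C+d*(z-C[2])/d[2]
def tri(rays):
    A=0;b=0
    for C,d in rays:
        d=d/np.linalg.norm(d);P=np.eye(3)-np.outer(d,d);A=A+P;b=b+P@C
    return np.linalg.solve(A,b)
def cen(m): 
    n,l,s,c=cv2.connectedComponentsWithStats(m.astype(np.uint8));return [(s[i,4],c[i].round(1),s[i,:4]) for i in range(1,n) if s[i,4]>25]
```

Run:
```python
from h import *
t=cv2.imread("pics/top0.png");s=cv2.imread("pics/scene0.png")
def crop(i,x,y,w,h,k): return cv2.resize(i[y:y+h,x:x+w],None,fx=k,fy=k,interpolation=cv2.INTER_CUBIC)
o=np.zeros((600,800,3),np.uint8)
a=crop(t,285,195,160,75,5);o[:375]=a
b=crop(s,190,100,90,56,4);o[376:600,:360]=b
c=crop(t,105,190,100,56,4);c=crop(t,110,200,110,56,4)
o[376:600,360:800]=c
cv2.imwrite("pics/m.png",o)
for n,i in(("top",t),("scene",s)):
    B,G,R=[i[:,:,k].astype(int) for k in range(3)]
    print(n,"red",cen((R>90)&(G<R*.35)&(B<R*.4)));print("green",cen((G>70)&(R<G*.5)&(B<G*.6)))
for p in[(178,217)]:print(onz("top",p,.05))
print(onz("top",(140,273),.04),onz("top",(308,223),.191),onz("top",(432,221),.191),onz("top",(386,250),.234))
```

```text
top red [(np.int32(129), array([380.4, 179.2]), array([374, 173,  13,  13], dtype=int32)), (np.int32(132), array([378.9, 221.2]), array([373, 216,  13,  11], dtype=int32)), (np.int32(353), array([192.5, 272.5]), array([182, 263,  22,  21], dtype=int32))]
green [(np.int32(358), array([128.5, 198.8]), array([118, 189,  22,  20], dtype=int32))]
scene red [(np.int32(45), array([227.5, 135.8]), array([222, 133,  12,   7], dtype=int32)), (np.int32(55), array([195.5, 159.3]), array([190, 157,  12,   6], dtype=int32)), (np.int32(229), array([366.8, 228.6]), array([356, 222,  22,  14], dtype=int32))]
green [(np.int32(1181), array([546. , 179.9]), array([522, 152,  38,  53], dtype=int32)), (np.int32(429), array([368.6, 308.7]), array([356, 298,  26,  22], dtype=int32))]
[0.64053339 0.15917555 0.05      ]
[0.5247083  0.23578252 0.04      ] [ 0.62478418 -0.09425098  0.191     ] [ 0.63059874 -0.31370663  0.191     ] [ 0.57974183 -0.21845147  0.234     ]
```

View pics/m.png

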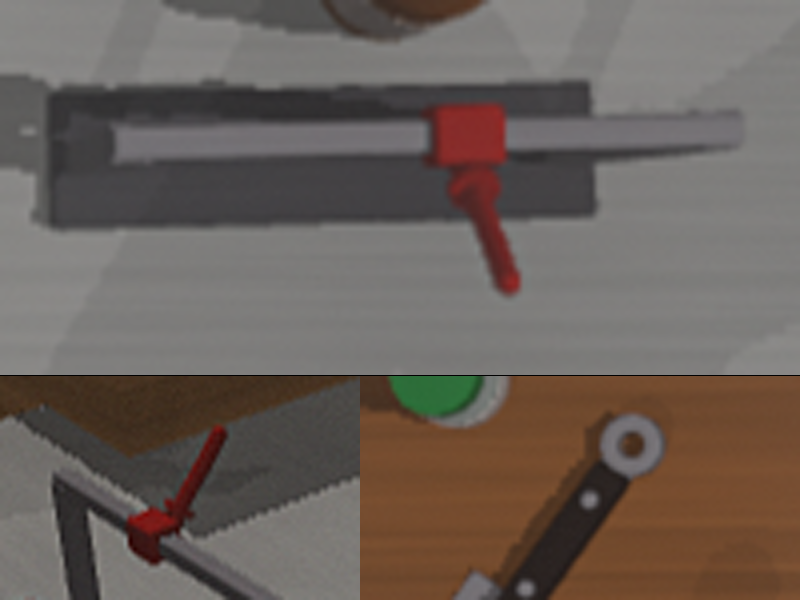

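The crop shows the rail top running from (308,224) to (433.6,220.8), the block at (378.4,222) and the peg tip at (387,251.5). The eye is at (178,217), with rivets at (167.5,231) and (151.3,253).

Run:
```python
from h import *
L=onz("top",(308,224),.191);Rr=onz("top",(433.6,220.8),.191)
v=L-Rr;yaw=np.arctan2(-v[0],v[1]);mid=(L+Rr)/2;print("rail",L,Rr,np.linalg.norm(v),"yaw",yaw)
X=np.array([np.cos(yaw),np.sin(yaw),0]);Y=np.array([-np.sin(yaw),np.cos(yaw),0])
rm=mid;print("mid",rm)
b=onz("top",(378.4,222),.196);print("block",b,(b-rm)@Y,(b-rm)@X)
t=onz("top",(387,251.5),.236);t2=tri([ray("top",(387,251.5)),ray("scene",(190+221/4,100+(430-376)/4))]);print("tip",t,t2,(t-rm)@Y,(t-rm)@X,"expect X -53.5mm")
e=onz("top",(178,217),.052);r1=onz("top",(167.5,231),.054);r2=onz("top",(151.3,253),.054);bl=onz("top",(140,273),.04)
for p in(r1,r2,bl):d=p-e;print("turner",e,p,np.hypot(*d[:2]),np.arctan2(d[1],d[0]))
print(tri([ray("top",(178,217)),ray("scene",(342,284))]))
for n,p in(("spice",(193,272)),("herb",(129,199))):print(n,onz("top",p,.091))
print(onz("top",(158,246),.036))
s=bot.read_state();from scipy.spatial.transform import Rotation as Ro;print(Ro.from_rotvec(s["tool_rot"]).as_matrix().round(3))
```

```text
rail [ 0.62303519 -0.0942551   0.191     ] [ 0.63098218 -0.31657109  0.191     ] 0.2224579823523376 yaw 0.03573115420688815
mid [ 0.62700869 -0.20541309  0.191     ]
block [ 0.62759523 -0.21696093  0.196     ] -0.011561417268864116 0.00017363872929840644
tip [ 0.57733954 -0.21948367  0.236     ] [ 0.57645521 -0.22038438  0.23087495] -0.012287235376037436 -0.05014009046205883 expect X -53.5mm
turner [0.64042432 0.15879034 0.052     ] [0.6113731  0.17900073 0.054     ] 0.03538972736378484 2.533770953065719
turner [0.64042432 0.15879034 0.052     ] [0.56629184 0.21047821 0.054     ] 0.09037289702722898 2.532723768454837
turner [0.64042432 0.15879034 0.052     ] [0.5247083  0.23578252 0.04      ] 0.13898917857760681 2.554498973405201
[0.63961896 0.16220599 0.04153385]
spice [0.53121633 0.11926977 0.091     ]
herb [0.67274356 0.24814995 0.091     ]
[0.5803718  0.20163166 0.036     ]
[[-0.957 -0.29  -0.001]
 [-0.29   0.957  0.002]
 [ 0.     0.002 -1.   ]]
```

Add to h.py:
```python
from scipy.spatial.transform import Rotation as Ro
def to(x,y,z,ya=None):
    s=bot.read_state();M=Ro.from_rotvec(s["tool_rot"]).as_matrix();d=M.T@(np.array([x,y,z])-s["eef_pos"])
    t=0
    a=np.arctan2(M[1,1],M[0,1])
    if ya is not None: t=-((ya-a+np.pi)%(2*np.pi)-np.pi)
    print("t",round(s["time"],2),"pos",s["eef_pos"].round(4),"ya",a.round(3),"q",s["qpos"].round(2),"F",s["force"].round(1),"w",round(s["gripper_width"],4),"grip",round(s["grip_force"],1),"\n d",d.round(4),"turn",round(t,3))
```

```text
(no output)
```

Emit:
drive_effector:
  motion:
    - [-0.3, 0.29, 0, 0.45, 0.06]
    - [-0.3, 0.29, 0, 0.45, 0.06]
    - [-0.3, 0.29, 0, 0.45, 0.06]
    - [-0.3, 0.29, 0, 0.45, 0.06]
    - [-0.3, 0.29, 0, 0.45, 0.06]
    - [-0.3, 0.29, 0, 0.45, 0.06]
    - [-0.3, 0.29, 0, 0.45, 0.06]
    - [-0.3, 0.29, 0, 0.45, 0.06]
  force: 60

```text
time: 0.9
eef_pos: [0.3464, -0.1893, 0.2312]
tool_rot: [0.245, 3.132, 0.0]
force: [1.3, -0.5, -0.1]
gripper_width: 0.0596
grip_force: 0.0
```

```bash
python3 -c "
from h import *
to(.5706,.2072,.15,.964)"
```

```text
t 0.9 pos [ 0.3464 -0.1893  0.2312] ya 1.415 q [-0.1  -0.06 -0.25 -0.   -1.38 -1.63] F [ 1.3 -0.5 -0.1] w 0.0596 grip 0.0 
 d [-0.1598  0.4266  0.0813] turn 0.451
```

Emit:
drive_effector:
  motion:
    - [-0.16, 0.427, 0, 0.45, 0.06]
    - [-0.16, 0.427, 0, 0.45, 0.06]
    - [-0.16, 0.427, 0, 0.45, 0.06]
    - [-0.16, 0.427, 0, 0.45, 0.06]
    - [-0.16, 0.427, 0, 0.45, 0.06]
    - [-0.16, 0.427, 0, 0.45, 0.06]
    - [-0.16, 0.427, 0, 0.45, 0.06]
    - [-0.16, 0.427, 0, 0.45, 0.06]

```text
time: 1.7
eef_pos: [0.5316, 0.1372, 0.231]
tool_rot: [-0.937, -2.998, 0.0]
force: [1.8, -0.3, 0.9]
gripper_width: 0.0596
grip_force: 0.0
```

```bash
python3 -c "
from h import *
to(.5706,.2072,.15,.964)"
```

```text
t 1.7 pos [0.5316 0.1372 0.231 ] ya 0.965 q [ 0.54  0.25  0.11 -0.   -1.42 -2.71] F [ 1.8 -0.3  0.9] w 0.0596 grip 0.0 
 d [0.0077 0.0798 0.081 ] turn 0.001
```

Emit:
drive_effector:
  motion:
    - [0.0077, 0.08, 0.08, 0, 0.06]
    - [0.0077, 0.08, 0.08, 0, 0.06]
    - [0.0077, 0.08, 0.08, 0, 0.06]
    - [0.0077, 0.08, 0.08, 0, 0.06]
    - [0.0077, 0.08, 0.08, 0, 0.06]

```text
time: 2.2
eef_pos: [0.5707, 0.2048, 0.1522]
tool_rot: [0.937, 2.997, -0.0]
force: [0.1, -0.7, 0.3]
gripper_width: 0.0595
grip_force: 0.0
```

```bash
python3 -c "
from h import *
to(.5706,.2072,.06,.964)
c=bot.get_calibration('wrist');i=bot.read_camera('wrist');cv2.imwrite('pics/w1.png',i[:,:,::-1]);print(c)
i=bot.read_camera('top');cv2.imwrite('pics/t1.png',i[:,:,::-1])"
```

```text
t 2.2 pos [0.5707 0.2048 0.1522] ya 0.965 q [ 0.6   0.4   0.11  0.   -1.28 -2.78] F [ 0.1 -0.7  0.3] w 0.0595 grip 0.0 
 d [0.0015 0.0019 0.0922] turn 0.001
{'fx': 325.19226210127806, 'fy': 325.19226210127806, 'cx': 283.491460295966, 'cy': 211.862693273898, 'R': array([[ 0.57014097,  0.82154401,  0.00217284],
       [ 0.77643873, -0.53969904,  0.3253734 ],
       [ 0.26848125, -0.18382163, -0.94558312]]), 't': array([-0.49416561, -0.35049196,  0.19281121])}
```

View pics/w1.png

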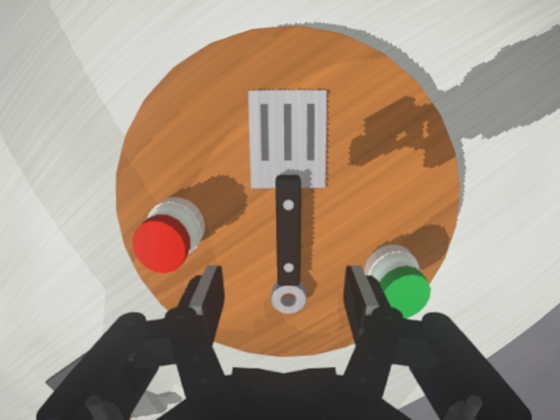

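Wrist view: the handle is upright in the picture, with the eye at (289,298), rivets at (289,267) and (288,205), and the blade's near edge at row 187. The fingers are clear of both jars.

```bash
python3 -c "
from h import *
e=onz('wrist',(289,298),.052);r=onz('wrist',(288.5,205),.054);r1=onz('wrist',(289,267),.054);d=r-e
print(e,r,r1,np.hypot(*d[:2]),np.arctan2(d[1],d[0]))
u=d/np.linalg.norm(d);g=e+.083*u;print(g);to(g[0],g[1],.039,np.arctan2(d[1],d[0])-np.pi/2)"
```

```text
[0.64332926 0.16129876 0.052     ] [0.56963912 0.21124761 0.054     ] [0.61567207 0.18015968 0.054     ] 0.0890231708484075 2.5459064014730797
[0.57464221 0.2078564  0.05386421]
t 2.3 pos [0.571  0.2047 0.1535] ya 0.964 q [ 0.6   0.4   0.11  0.   -1.28 -2.78] F [-0.2 -0.8  0.5] w 0.0598 grip 0.0 
 d [-0.001   0.0044  0.1145] turn -0.011
```

Emit:
drive_effector:
  motion:
    - [-0.001, 0.003, 0.05, 0, 0.06]
    - [-0.001, 0.003, 0.09, 0, 0.06]
    - [-0.001, 0.003, 0.112, 0, 0.06]
    - [-0.001, 0.003, 0.112, 0, 0.015]
    - [-0.001, 0.003, 0.112, 0, 0.015]
    - [-0.001, 0.003, 0.112, 0, 0.015]
    - [-0.001, 0.003, 0.112, 0, 0.015]
    - [-0.001, 0.003, 0.112, 0, 0.015]
  force: 60

```text
time: 3.1
eef_pos: [0.5747, 0.2078, 0.0425]
tool_rot: [0.936, 2.995, 0.005]
force: [-0.5, -0.8, 7.4]
gripper_width: 0.0182
grip_force: 61.3
```

```bash
python3 -c "
from h import *
to(.5706,.2072,.15,.964)"
```

```text
t 3.1 pos [0.5747 0.2078 0.0425] ya 0.965 q [ 0.6   0.49 -0.05  0.   -1.03 -2.78] F [-0.5 -0.8  7.4] w 0.0182 grip 61.3 
 d [ 0.0027 -0.0024 -0.1075] turn 0.001
```

Emit:
drive_effector:
  motion:
    - [0, 0, -0.03, 0, 0.015]
    - [0, 0, -0.08, 0, 0.015]
    - [0, 0, -0.13, 0, 0.015]
    - [0, 0, -0.18, 0, 0.015]
    - [0, 0, -0.21, 0, 0.015]
    - [0, 0, -0.21, 0, 0.015]
    - [0, 0, -0.21, 0, 0.015]
  force: 80

```text
time: 3.8
eef_pos: [0.5728, 0.2076, 0.2501]
tool_rot: [0.938, 2.998, 0.004]
force: [0.5, -1.0, -3.8]
gripper_width: 0.0179
grip_force: 80.2
```

```bash
python3 -c "
from h import *
i=bot.read_camera('wrist');j=bot.read_camera('scene')
k=np.vstack([i[150:420,100:500],cv2.resize(j[120:320,260:500],(400,333))]);cv2.imwrite('pics/l1.png',k[:600,:,::-1])
to(.55,0,.26,1.606)"
```

```text
t 3.9 pos [0.5722 0.2071 0.2479] ya 0.965 q [ 0.6   0.37  0.31 -0.   -1.52 -2.78] F [ 0.5  0.2 -2.6] w 0.0176 grip 80.2 
 d [-0.0998 -0.1828 -0.0119] turn -0.641
```

View pics/l1.png

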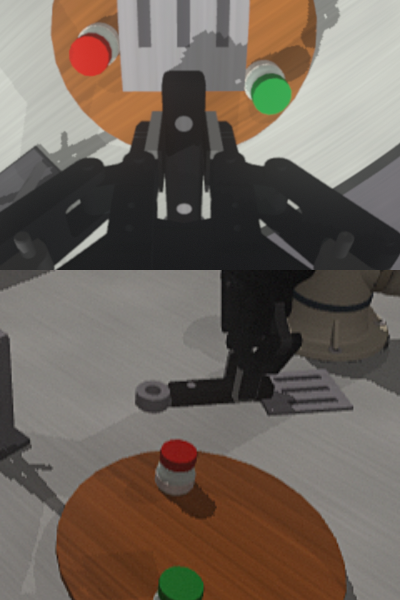

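The turner is held level near the blade end of its handle, and both jars are standing. Next I carry it to the rail at a spot well clear of the peg. There I'll press the eye end on the rail so the turner pitches in the grip, because the tool itself can't tilt.

```bash
python3 -c "
from h import *
to(.5537,-.143,.25,1.606)"
```

```text
t 3.9 pos [0.5722 0.2071 0.2479] ya 0.965 q [ 0.6   0.37  0.31 -0.   -1.52 -2.78] F [ 0.5  0.2 -2.6] w 0.0176 grip 80.2 
 d [-0.1843 -0.2982 -0.0018] turn -0.641
```

Emit:
drive_effector:
  motion:
    - [-0.024, -0.039, 0, -0.1, 0.015]
    - [-0.048, -0.077, 0, -0.2, 0.015]
    - [-0.072, -0.117, 0, -0.3, 0.015]
    - [-0.096, -0.155, 0, -0.4, 0.015]
    - [-0.12, -0.195, 0, -0.5, 0.015]
    - [-0.144, -0.233, 0, -0.6, 0.015]
    - [-0.167, -0.27, 0, -0.64, 0.015]
    - [-0.184, -0.298, 0, -0.64, 0.015]

```text
time: 4.7
eef_pos: [0.5531, -0.1448, 0.2477]
tool_rot: [0.053, -3.138, -0.0]
force: [0.5, -0.2, -1.4]
gripper_width: 0.0176
grip_force: 80.2
```

Emit:
drive_effector:
  motion:
    - [0, 0, 0, 0, 0.015]
    - [0, 0, 0, 0, 0.015]

```text
time: 4.9
eef_pos: [0.5536, -0.1431, 0.2477]
tool_rot: [0.05, -3.138, -0.001]
force: [0.4, -0.1, -2.5]
gripper_width: 0.0176
grip_force: 80.1
```

```bash
python3 -c "
from h import *
to(.5537,-.143,.205,1.606)"
```

```text
t 4.9 pos [ 0.5536 -0.1431  0.2477] ya 1.603 q [ 0.02  0.3   0.21 -0.   -1.48 -1.56] F [ 0.4 -0.1 -2.5] w 0.0176 grip 80.1 
 d [-0.0002  0.      0.0427] turn -0.003
```

Emit:
drive_effector:
  motion:
    - [0, 0, 0.015, 0, 0.015]
    - [0, 0, 0.03, 0, 0.015]
    - [0, 0, 0.04, 0, 0.015]
    - [0, 0, 0.044, 0, 0.015]
    - [0, 0, 0.048, 0, 0.015]
    - [0, 0, 0.052, 0, 0.015]
    - [0, 0, 0.056, 0, 0.015]
    - [0, 0, 0.056, 0, 0.015]
  force: 25

```text
time: 5.7
eef_pos: [0.5546, -0.1429, 0.1953]
tool_rot: [-0.054, 3.139, -0.002]
force: [-5.2, 1.9, 6.9]
gripper_width: 0.0177
grip_force: 81.3
```

```bash
python3 -c "
from h import *
to(.5537,-.143,.25,1.606)"
```

```text
t 5.7 pos [ 0.5546 -0.1429  0.1953] ya 1.605 q [ 0.02  0.31  0.09  0.   -1.35 -1.56] F [-5.2  1.9  6.9] w 0.0177 grip 81.3 
 d [ 0.0008 -0.0002 -0.0547] turn -0.001
```

Emit:
drive_effector:
  motion:
    - [0, 0, 0.001, 0, 0.014]
    - [0, 0, 0.003, 0, 0.014]
    - [0, 0, 0.006, 0, 0.014]
    - [0.0, 0, 0.009, 0, 0.014]
  force: 20

```text
time: 6.1
eef_pos: [0.5554, -0.1429, 0.1873]
tool_rot: [-0.054, 3.136, -0.002]
force: [-4.0, 3.7, 10.0]
gripper_width: 0.0178
grip_force: 82.0
```

```bash
python3 -c "
from h import *
to(.5537,-.143,.25,1.606)"
```

```text
t 6.1 pos [ 0.5554 -0.1429  0.1873] ya 1.605 q [ 0.02  0.31  0.08  0.   -1.33 -1.56] F [-4.   3.7 10. ] w 0.0178 grip 82.0 
 d [ 0.0014 -0.0001 -0.0627] turn -0.001
```

Emit:
drive_effector:
  motion:
    - [0, 0, 0.006, 0, 0.014]
    - [-0.001, 0, 0.012, 0, 0.014]
    - [-0.002, 0, 0.018, 0, 0.014]
    - [-0.004, 0, 0.024, 0, 0.014]
    - [-0.006, 0, 0.029, 0, 0.014]
    - [-0.009, 0, 0.034, 0, 0.014]
    - [-0.011, 0, 0.038, 0, 0.014]
    - [-0.011, 0, 0.038, 0, 0.014]
  force: 20

```text
time: 6.9
eef_pos: [0.5641, -0.1422, 0.1465]
tool_rot: [0.053, -3.139, -0.0]
force: [-6.5, 1.1, 3.6]
gripper_width: 0.0181
grip_force: 74.2
```

```bash
python3 -c "
from h import *
to(.5537,-.143,.25,1.606)
j=bot.read_camera('scene');i=bot.read_camera('wrist')
k=np.vstack([i[150:420,100:500],cv2.resize(j[60:225,130:330],(400,330))]);cv2.imwrite('pics/l2.png',k[:,:,::-1])"
```

```text
t 6.9 pos [ 0.5641 -0.1422  0.1465] ya 1.605 q [ 0.02  0.36  0.03 -0.   -1.25 -1.56] F [-6.5  1.1  3.6] w 0.0181 grip 74.2 
 d [ 0.0107 -0.0004 -0.1035] turn -0.001
```

View pics/l2.png

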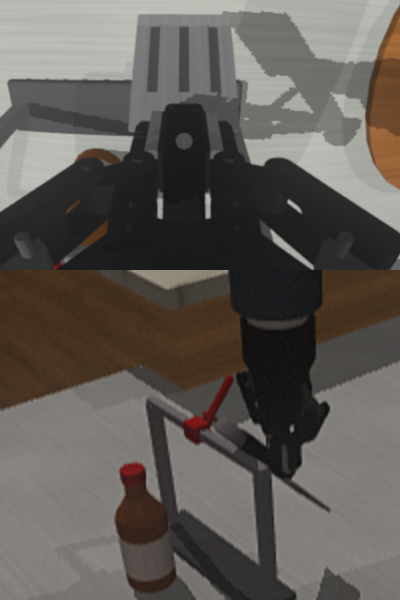

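The turner now slopes down toward the blade at roughly 42°, and the block hasn't moved. I'll back off and measure the eye.

Emit:
drive_effector:
  motion:
    - [0.005, 0, -0.03, 0, 0.014]
    - [0.03, 0, -0.055, 0, 0.014]
    - [0.064, 0, -0.055, 0, 0.014]
    - [0.064, 0, -0.055, 0, 0.014]
    - [0.064, 0, -0.055, 0, 0.014]
  force: 40

```text
time: 7.5
eef_pos: [0.5013, -0.1443, 0.2019]
tool_rot: [-0.053, 3.14, 0.0]
force: [-0.4, 0.1, -1.7]
gripper_width: 0.0175
grip_force: 72.7
```

```bash
python3 -c "
from h import *
to(.50,-.2186,.20,1.606)
o=np.zeros((600,800,3),np.uint8)
j=bot.read_camera('scene');i=bot.read_camera('top');cv2.imwrite('pics/s3.png',j[:,:,::-1]);cv2.imwrite('pics/t3.png',i[:,:,::-1])
o[:,:400]=cv2.resize(j[80:200,210:290],(400,600),interpolation=2)
o[:,400:]=cv2.resize(i[200:320,310:390],(400,600),interpolation=2)
cv2.imwrite('pics/l3.png',o[:,:,::-1])"
```

```text
t 7.5 pos [ 0.5013 -0.1443  0.2019] ya 1.604 q [ 0.02  0.21 -0.03 -0.   -1.33 -1.56] F [-0.4  0.1 -1.7] w 0.0175 grip 72.7 
 d [ 0.0038 -0.0742  0.0019] turn -0.002
```

View pics/l3.png

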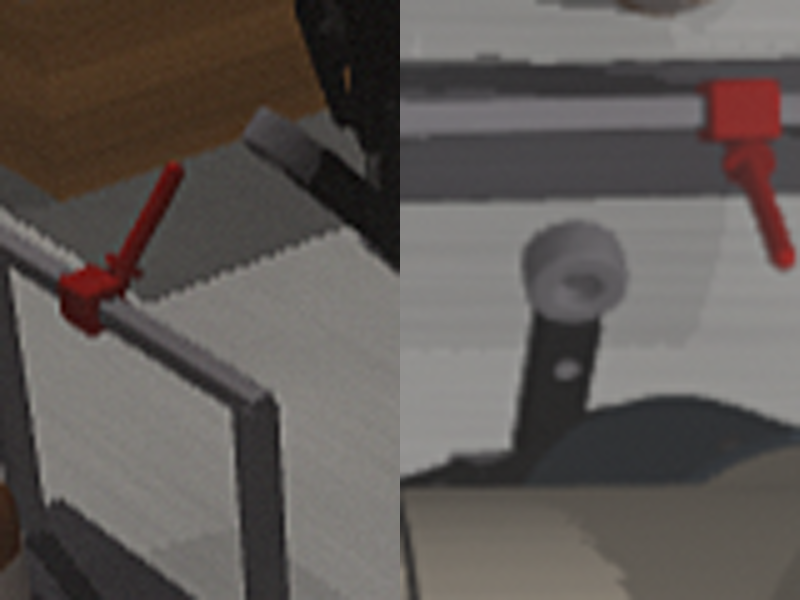

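Run:
```python
from h import *
e=tri([ray("top",(345.2,254.2)),ray("scene",(266.4,108.4))])
t=tri([ray("top",(387,251.7)),ray("scene",(245,114))])
s=bot.read_state();p=s["eef_pos"]
yaw=.035;X=np.array([np.cos(yaw),np.sin(yaw),0]);Y=np.array([-np.sin(yaw),np.cos(yaw),0]);rm=np.array([.627,-.2054,0])
for n,v in(("eye",e),("tip",t),("tcp",p)):print(n,v,(v-rm)@X,(v-rm)@Y)
d=e-p;print("eye-tcp",d@X,d@Y,d[2])
for n,v in(("top",e),("scene",e),("top",t),("scene",t)):
    c=bot.get_calibration(n);q=c["R"]@v+c["t"];print(n,c["fx"]*q[0]/q[2]+c["cx"],c["fy"]*q[1]/q[2]+c["cy"])
```

```text
eye [ 0.57258076 -0.14338348  0.26827149] -0.052215778919163104 0.06388281938540297
tip [ 0.57637628 -0.22106879  0.2293469 ] -0.05114101238364619 -0.013887728139133488
tcp [ 0.50196197 -0.1442709   0.20124826] -0.12282236840918392 0.06546710304561615
eye-tcp 0.07060658949002081 -0.0015842836602131876 0.06702323764242854
top 344.83211219774233 254.64894849647078
scene 265.9650721818952 108.3673694306281
top 386.7654048830754 251.99510057693618
scene 244.7244876950908 113.96842044638072
```

Run:
```python
from h import *
yaw=.035;X=np.array([np.cos(yaw),np.sin(yaw),0]);Y=np.array([-np.sin(yaw),np.cos(yaw),0]);rm=np.array([.627,-.2054,0])
def onY(p,y):
    C,d=ray("scene",p);return C+d*((y-(C-rm)@Y)/(d@Y))
for a,b in(((285,178),(395,268)),((320,150),(362,180)),((265,108),(245,135))):
  for y in(.054,.064,.074):
    P,Q=[onY((210+u/5,80+v/5),y) for u,v in(a,b)];d=Q-P;print(y,(d@X*1e3).round(1),(d[2]*1e3).round(1),np.degrees(np.arctan2(-d[2],-d@X)))
```

```text
0.054 -62.5 -65.8 46.436525208525254
0.064 -61.5 -64.7 46.436525208525275
0.074 -60.5 -63.6 46.43652520852524
0.054 -23.5 -21.7 42.71433628336971
0.064 -23.1 -21.3 42.714336283369725
0.074 -22.7 -21.0 42.71433628336973
0.054 11.2 -8.4 142.972671417606
0.064 11.0 -8.3 142.97267141760605
0.074 10.8 -8.2 142.97267141760597
```

Emit:
drive_effector:
  motion:
    - [0, -0.04, 0, 0, 0.014]
    - [0, -0.077, 0, 0, 0.014]
    - [0.008, -0.077, 0.008, 0, 0.014]
    - [0.015, -0.077, 0.017, 0, 0.014]
    - [0.015, -0.077, 0.017, 0, 0.014]
    - [0.015, -0.077, 0.017, 0, 0.014]
  force: 40

```text
time: 8.2
eef_pos: [0.4897, -0.2218, 0.1842]
tool_rot: [0.053, -3.141, 0.0]
force: [-0.5, -0.7, -2.2]
gripper_width: 0.0175
grip_force: 72.8
```

```bash
python3 -c "
from h import *
to(.50,-.2186,.20,1.606)
o=np.zeros((600,800,3),np.uint8)
j=bot.read_camera('scene');i=bot.read_camera('top')
o[:,:400]=cv2.resize(j[70:160,210:270],(400,600),interpolation=2)
o[:,400:]=cv2.resize(i[200:290,350:410],(400,600),interpolation=2)
cv2.imwrite('pics/l4.png',o[:,:,::-1])"
```

```text
t 8.2 pos [ 0.4897 -0.2218  0.1842] ya 1.605 q [-0.13  0.25 -0.02  0.   -1.3  -1.4 ] F [-0.5 -0.7 -2.2] w 0.0175 grip 72.8 
 d [-0.0104  0.0029 -0.0158] turn -0.001
```

View pics/l4.png

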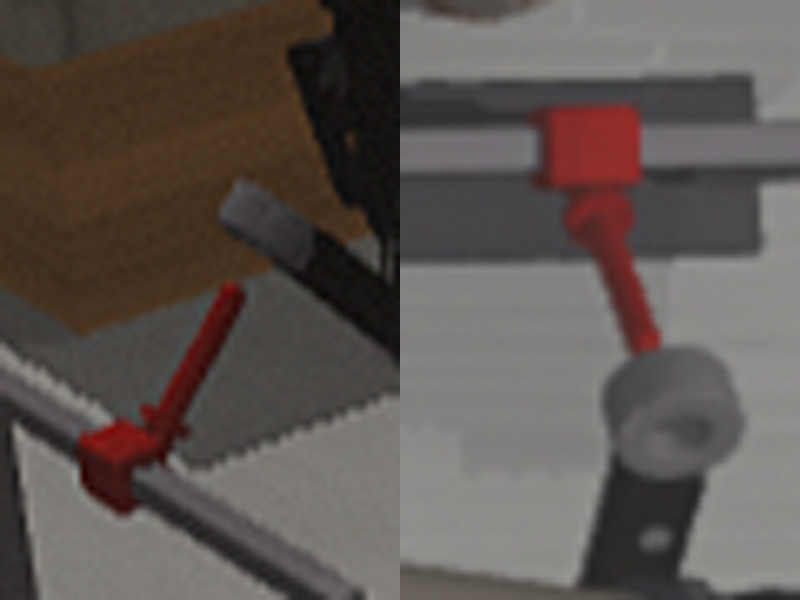

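In both crops the ring centre lies on the peg's extended axis: scene ring (250.5,103.8), top ring (391.3,261.8). I'll check the offset numerically before inserting.

Run:
```python
from h import *
yaw=.035;X=np.array([np.cos(yaw),np.sin(yaw),0]);Y=np.array([-np.sin(yaw),np.cos(yaw),0]);rm=np.array([.627,-.2054,0])
e=tri([ray("top",(391.25,261.8)),ray("scene",(250.5,103.8))])
t=tri([ray("top",(350+247/6.667,200+337/6.667)),ray("scene",(210+232/6.667,70+297/6.667))])
for v in(e,t):print(((v-rm)@X).round(4),((v-rm)@Y).round(4),v[2].round(4))
d=e-np.array([*(rm+X*-.0535)[:2],.234]);dx,dz=d@X,d[2];print("along",-.669*dx+.743*dz,"perp",.743*dx+.669*dz)
```

```text
-0.0674 -0.0137 0.2489
-0.0497 -0.0139 0.2285
along 0.020400410311104213 perp -0.00033970268093087147
```

Emit:
drive_effector:
  motion:
    - [-0.0067, 0, 0.0074, 0, 0.014]
    - [-0.0107, 0, 0.0119, 0, 0.014]
    - [-0.0134, 0, 0.0149, 0, 0.014]
    - [-0.0167, 0, 0.0186, 0, 0.014]
    - [-0.02, 0, 0.0223, 0, 0.014]
    - [-0.02, 0, 0.0223, 0, 0.014]
  force: 40

```text
time: 8.9
eef_pos: [0.5091, -0.2209, 0.1612]
tool_rot: [0.053, -3.14, -0.001]
force: [-0.7, -1.0, -1.7]
gripper_width: 0.0176
grip_force: 72.8
```

```bash
python3 -c "
from h import *
to(.50,-.2186,.20,1.606)"
```

```text
t 8.9 pos [ 0.5091 -0.2209  0.1612] ya 1.605 q [-0.13  0.3  -0.02 -0.   -1.26 -1.41] F [-0.7 -1.  -1.7] w 0.0176 grip 72.8 
 d [ 0.0091  0.0026 -0.0388] turn -0.001
```

Emit:
drive_effector:
  motion:
    - [-0.0033, 0, 0.0037, 0, 0.014]
    - [-0.0067, 0, 0.0074, 0, 0.014]
    - [-0.01, 0, 0.0111, 0, 0.014]
    - [-0.0134, 0, 0.0149, 0, 0.014]
    - [-0.0134, 0, 0.0149, 0, 0.014]
  force: 40

```text
time: 9.4
eef_pos: [0.5224, -0.2205, 0.1462]
tool_rot: [0.053, -3.14, -0.001]
force: [-0.3, 0.2, -2.6]
gripper_width: 0.0175
grip_force: 72.8
```

```bash
python3 -c "
from h import *
to(.50,-.2186,.20,1.606)
o=np.zeros((600,800,3),np.uint8)
j=bot.read_camera('scene');i=bot.read_camera('top')
o[:,:400]=cv2.resize(j[70:160,210:270],(400,600),interpolation=2)
o[:,400:]=cv2.resize(i[200:290,350:410],(400,600),interpolation=2)
cv2.imwrite('pics/l5.png',o[:,:,::-1])"
```

```text
t 9.4 pos [ 0.5224 -0.2205  0.1462] ya 1.605 q [-0.12  0.33 -0.01 -0.   -1.23 -1.41] F [-0.3  0.2 -2.6] w 0.0175 grip 72.8 
 d [ 0.0224  0.0026 -0.0538] turn -0.001
```

View pics/l5.png

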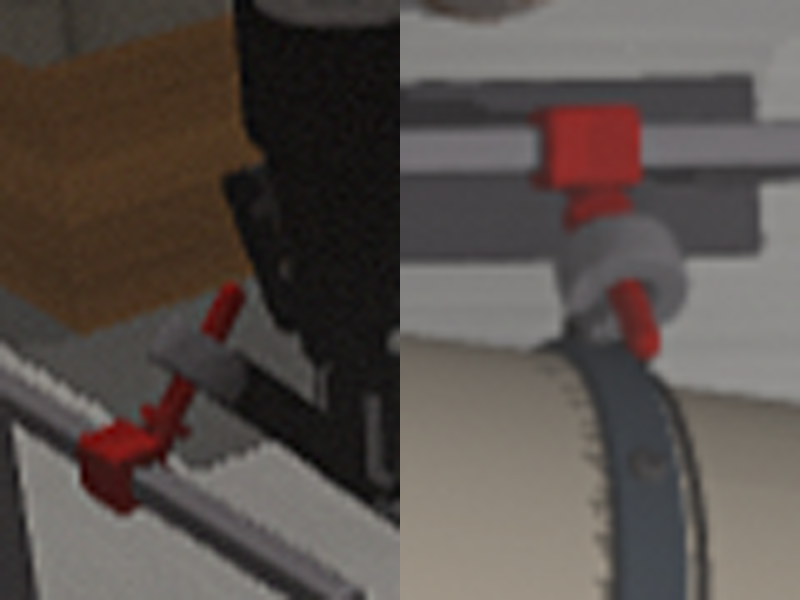

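The peg is through the eye, which is about 12 mm above its seat, with no side force. I'll release, back off along the peg direction, then push the ring home with the fingers straddling the peg.

Emit:
drive_effector:
  motion:
    - [0, 0, 0, 0, 0.05]
    - [0, 0, 0, 0, 0.05]
    - [0, 0, 0, 0, 0.05]
    - [0, 0, 0, 0, 0.05]
    - [0.01, 0, -0.015, 0, 0.05]
    - [0.03, 0, -0.045, 0, 0.05]
    - [0.05, 0, -0.09, 0, 0.05]
    - [0.05, 0, -0.13, 0, 0.05]
  force: 40

```text
time: 10.3
eef_pos: [0.47, -0.2227, 0.2812]
tool_rot: [-0.052, 3.139, -0.002]
force: [1.3, -0.9, 1.1]
gripper_width: 0.0503
grip_force: 0.0
```

Emit:
drive_effector:
  motion:
    - [0, 0, -0.01, 0, 0.014]
    - [0, 0, -0.01, 0, 0.014]
    - [0, 0, -0.01, 0, 0.014]

```text
time: 10.6
eef_pos: [0.4719, -0.222, 0.2864]
tool_rot: [0.053, -3.14, -0.001]
force: [-0.9, 0.5, -0.2]
gripper_width: 0.0141
grip_force: 0.0
```

```bash
python3 -c "
from h import *
to(.50,-.2186,.20,1.606)
o=np.zeros((600,800,3),np.uint8)
j=bot.read_camera('scene');i=bot.read_camera('top')
o[:,:400]=cv2.resize(j[70:160,210:270],(400,600),interpolation=2)
o[:,400:]=cv2.resize(i[200:290,350:410],(400,600),interpolation=2)
cv2.imwrite('pics/l6.png',o[:,:,::-1])"
```

```text
t 10.6 pos [ 0.4719 -0.222   0.2864] ya 1.605 q [-0.14  0.19  0.16 -0.   -1.54 -1.4 ] F [-0.9  0.5 -0.2] w 0.0141 grip 0.0 
 d [-0.0283  0.0023  0.0864] turn -0.001
```

View pics/l6.png

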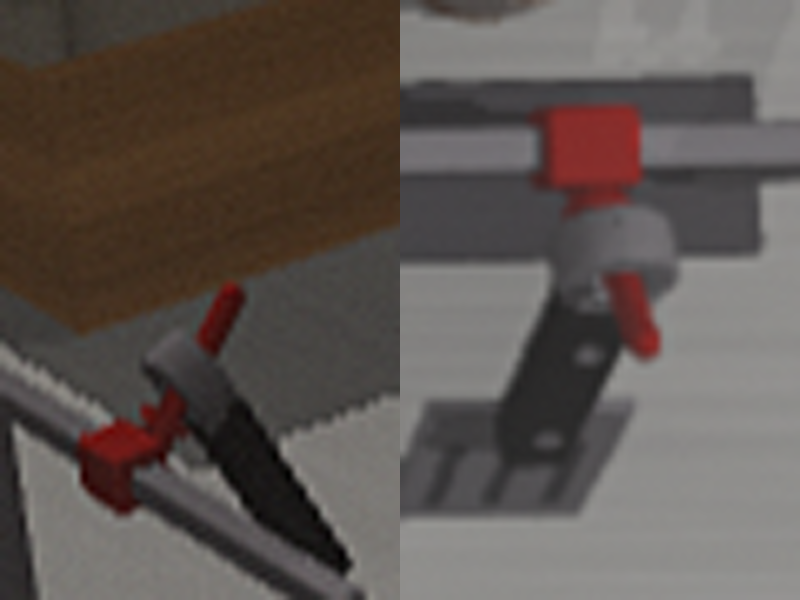

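The turner hangs partway down the peg, with the ring at scene (238.8,126.7) and top (382.1,238.3). I'll work out the push.

Add to h.py:
```python
yaw=.035;X=np.array([np.cos(yaw),np.sin(yaw),0]);Y=np.array([-np.sin(yaw),np.cos(yaw),0]);rm=np.array([.627,-.2054,0])
def rk(v): return np.array([(v-rm)@X,(v-rm)@Y,v[2]])
def wd(x,y,z): return rm+x*X+y*Y+np.array([0,0,z])
```

Run:
```python
from h import *
e=tri([ray("top",(382.1,238.25)),ray("scene",(238.8,126.7))]);r=rk(e);print(r)
print("along from foot",-.669*(r[0]+.02)+.743*(r[2]-.197),"perp",.743*(r[0]+.02)+.669*(r[2]-.197))
print(rk(bot.read_state()["eef_pos"]))
to(*wd(-.05,-.0132,.26),1.606)
```

```text
[-0.0294229  -0.01290808  0.20582898]
along from foot 0.012863849903947863 perp -0.0010946295045443704
[-0.15572727 -0.01115339  0.28547171]
t 10.7 pos [ 0.4718 -0.222   0.2855] ya 1.605 q [-0.14  0.19  0.16 -0.   -1.54 -1.4 ] F [-0.7  0.5  0.1] w 0.0137 grip 0.0 
 d [-0.1058 -0.002   0.0251] turn -0.001
```

Emit:
drive_effector:
  motion:
    - [-0.04, -0.002, 0, 0, 0.017]
    - [-0.08, -0.002, 0, 0, 0.017]
    - [-0.102, -0.002, 0, 0, 0.017]
    - [-0.102, -0.002, 0.01, 0, 0.017]
    - [-0.102, -0.002, 0.025, 0, 0.017]
    - [-0.102, -0.002, 0.025, 0, 0.017]

```text
time: 11.3
eef_pos: [0.5729, -0.2203, 0.2584]
tool_rot: [0.053, -3.134, -0.003]
force: [-0.5, -0.3, -0.5]
gripper_width: 0.017
grip_force: 0.0
```

Emit:
drive_effector:
  motion:
    - [-0.0027, 0, 0.005, 0, 0.017]
    - [-0.0027, 0, 0.01, 0, 0.017]
    - [-0.0027, 0, 0.015, 0, 0.017]
    - [-0.0027, 0, 0.02, 0, 0.017]
    - [-0.0027, 0, 0.025, 0, 0.017]
    - [-0.0027, 0, 0.03, 0, 0.017]
    - [-0.0027, 0, 0.03, 0, 0.017]

```text
time: 12.0
eef_pos: [0.5768, -0.2206, 0.2312]
tool_rot: [0.053, -3.14, -0.001]
force: [-0.2, -0.3, 0.4]
gripper_width: 0.0168
grip_force: 0.0
```

```bash
python3 -c "
from h import *
print(rk(bot.read_state()['eef_pos']))
to(*wd(-.042,-.0132,.21),1.606)"
```

```text
[-0.05070918 -0.01344966  0.23119352]
t 12.0 pos [ 0.5768 -0.2206  0.2312] ya 1.605 q [-0.11  0.39  0.3  -0.   -1.48 -1.42] F [-0.2 -0.3  0.4] w 0.0168 grip 0.0 
 d [-0.0087  0.0003  0.0212] turn -0.001
```

Emit:
drive_effector:
  motion:
    - [0, 0, 0.005, 0, 0.017]
    - [0, 0, 0.01, 0, 0.017]
    - [-0.002, 0, 0.0122, 0, 0.017]
    - [-0.004, 0, 0.0144, 0, 0.017]
    - [-0.004, 0, 0.0144, 0, 0.017]

```text
time: 12.5
eef_pos: [0.5813, -0.2205, 0.2172]
tool_rot: [0.053, -3.14, -0.0]
force: [0.0, 0.8, 0.2]
gripper_width: 0.0169
grip_force: 0.0
```

```bash
python3 -c "
from h import *
print(rk(bot.read_state()['eef_pos']),bot.read_state()['force'])"
```

```text
[-0.0461906  -0.0135337   0.21718432] [0.04916831 0.76319656 0.19618418]
```

Emit:
drive_effector:
  motion:
    - [-0.001, 0, 0.0011, 0, 0.017]
    - [-0.002, 0, 0.0022, 0, 0.017]
    - [-0.003, 0, 0.0033, 0, 0.017]
    - [-0.003, 0, 0.0033, 0, 0.017]

```text
time: 12.9
eef_pos: [0.5842, -0.2205, 0.2143]
tool_rot: [0.053, -3.141, -0.0]
force: [0.5, -0.0, 0.0]
gripper_width: 0.0169
grip_force: 0.0
```

```bash
python3 -c "
from h import *
print(rk(bot.read_state()['eef_pos']),bot.read_state()['force'])"
```

```text
[-0.04329948 -0.01361535  0.21428291] [ 0.45583678 -0.04258737  0.02100446]
```

Still no contact, so I continue in small steps along the peg until the force rises.

Emit:
drive_effector:
  motion:
    - [-0.001, 0, 0.0011, 0, 0.017]
    - [-0.002, 0, 0.0022, 0, 0.017]
    - [-0.003, 0, 0.0033, 0, 0.017]
    - [-0.003, 0, 0.0033, 0, 0.017]
  only: "pos|force:"

```text
eef_pos: [0.5871, -0.2206, 0.2116]
force: [-2.2, 0.0, 3.6]
grip_force: 1.8
```

Emit:
drive_effector:
  motion:
    - [-0.001, 0, 0.0011, 0, 0.017]
    - [-0.002, 0, 0.0022, 0, 0.017]
    - [-0.003, 0, 0.0033, 0, 0.017]
    - [-0.003, 0, 0.0033, 0, 0.017]
  only: "pos|force:"

```text
eef_pos: [0.5902, -0.221, 0.2104]
force: [-5.0, 1.0, 10.3]
grip_force: 5.8
```

Emit:
drive_effector:
  motion:
    - [-0.001, 0, 0.0011, 0, 0.017]
    - [-0.002, 0, 0.0022, 0, 0.017]
    - [-0.002, 0, 0.0022, 0, 0.017]
  only: "pos|force:"

```text
eef_pos: [0.5926, -0.221, 0.2106]
force: [-8.4, 4.2, 19.9]
grip_force: 10.0
```

```bash
python3 -c "
from h import *
print(rk(bot.read_state()['eef_pos']),bot.read_state()['force'])"
```

```text
[-0.03494506 -0.01440011  0.21060203] [-8.37997769  4.23366539 19.89593625]
```

Emit:
drive_effector:
  motion:
    - [0.01, 0, -0.012, 0, 0.017]
    - [0.02, 0, -0.05, 0, 0.017]
    - [0.06, 0, -0.09, 0, 0.017]
    - [0.11, 0, -0.09, 0, 0.017]
    - [0.15, 0, -0.09, 0, 0.017]
    - [0.15, 0, -0.09, 0, 0.017]
  only: "pos|force:"

```text
eef_pos: [0.438, -0.2253, 0.2971]
force: [0.5, -0.5, 0.0]
grip_force: 0.0
```

Run:
```python
from h import *
j=bot.read_camera('scene');i=bot.read_camera('top')
np.save('pics/s7.npy',j);np.save('pics/t7.npy',i)
def red(a): 
    a=a.astype(int);return ((a[...,0]>60)&(a[...,1]<a[...,0]*.4)&(a[...,2]<a[...,0]*.45))
def show(m,y0,y1,x0,x1):
    for y in range(y0,y1): print(y,''.join('#' if v else '.' for v in m[y,x0:x1]))
print("scene x220-250");show(red(j),110,150,220,250)
print("top x365-395");show(red(i),214,254,365,395)
```

```text
scene x220-250
110 ..............................
111 ..............................
112 ........................#.....
113 .......................###....
114 .......................##.....
115 ......................###.....
116 ......................###.....
117 .....................###......
118 .....................##.......
119 ....................###.......
120 ....................##........
121 ...................###........
122 ..................###.........
123 ..................###.........
124 ..................##..........
125 ..............................
126 ..............................
127 ..............................
128 ..............................
129 ..............................
130 ..............................
131 ...........#.#................
132 ............####..............
133 .......##...####..............
134 ......######.###..............
135 ..############................
136 ..############................
137 ..############................
138 ....#######................
[... 1101 characters left out ...]

234 ..............................
235 ..............................
236 ..............................
237 ..............................
238 ..............................
239 ..................##..........
240 ..................##..........
241 ...................#..........
242 ...................##.........
243 ...................##.........
244 ....................#.........
245 ....................#.........
246 ....................##........
247 .....................#........
248 .....................#........
249 .....................##.......
250 .....................###......
251 .....................###......
252 .....................##.......
253 ..............................
```

Run:
```python
from h import *
for n in("scene","top"):
    c=bot.get_calibration(n)
    for s in(0,8,12,16,20,24,28,50):
        v=wd(-.02-.669*s/1e3,-.0137,.197+.743*s/1e3);q=c["R"]@v+c["t"];print(n,s,(c["fx"]*q[0]/q[2]+c["cx"]).round(1),(c["fy"]*q[1]/q[2]+c["cy"]).round(1))
i=np.load('pics/t7.npy');j=np.load('pics/s7.npy')
def sh(a,y0,y1,x0,x1):
    for y in range(y0,y1): print(y,' '.join('%3d'%v for v in a[y,x0:x1].astype(int).sum(1)//3))
sh(j,118,140,228,248);print();sh(i,226,246,368,392)
```

```text
scene 0 234.9 131.3
scene 8 236.6 128.2
scene 12 237.4 126.7
scene 16 238.3 125.1
scene 20 239.1 123.5
scene 24 239.9 122.0
scene 28 240.8 120.4
scene 50 245.4 111.7
top 0 380.3 233.5
top 8 381.4 236.6
top 12 382.0 238.1
top 16 382.5 239.7
top 20 383.1 241.3
top 24 383.7 242.8
top 28 384.3 244.4
top 50 387.6 253.5
118  60  65  70  70  71  72  72  69  70  70  68  74  58  39  40  31  25  63  72  68
119  70  71  69  65  68  69  69  67  71  69  72  69  43  38  33  27  41  74  71  69
120  70  68  72  67  67  69  70  69  69  69  73  55  37  37  30  25  67  69  66  69
121  67  67  69  72  66  67  68  66  68  73  67  44  37  36  26  43  72  73  68  69
122  69  70  66  70  66  72  74  72  66  71  51  39  38  31  25  63  68  69  70  71
123  71  71  72  68  70  79  81  72  72  68  38  38  33  27  45  74  71  69  70  66
124  70  70  68  71  75  78  74  72  73  61  43  35  28  32  68  72  71  71  72  71
125  72  70  71  71  77  77  74  68  63  66  57  43  24  55  72  70  73  69  69  70
126  71  68  73  78  76  71  67  65  60  64  59  54  44  72  70  70  70  70  72  72
127  74  69  70  76  74  65 
[... 2364 characters left out ...]

239  95  96 103 100  73  65  79  86  86  80  80  66  54  52  57  61  66  67  73  86  91  94 102 124
240 129 129 130 129  93  74  82  88  81  66  65  73  58  53  57  62  65  67  74  82  86  92 105 131
241 126 127 128 129 103  77  77  79  66  61  67  87  67  53  54  61  64  67  80  85  87  96 114 132
242 127 126 128 129 105  72  61  61  61  59  72  98  77  53  53  59  63  66  79  87  96 114 132 137
243 126 126 128 130 102  65  58  61  69  73  75  98  87  60  53  58  61  63  73  98 116 134 138 138
244 128 128 131 131  86  46  51  63  82  89  88  91  90  69  52  55  59  62  74 117 136 139 138 137
245 127 126 129 124  78  41  41  57  72  79  81  83  84  65  53  53  57  61  71 118 137 138 136 137
```

Emit:
drive_effector:
  motion:
    - [0, 0, 0, 0, 0.017]
    - [0, 0, 0, 0, 0.017]
    - [0, 0, 0, 0, 0.017]
    - [0, 0, 0, 0, 0.017]
    - [0, 0, 0, 0, 0.017]
    - [0, 0, 0, 0, 0.017]
  only: "time|force:"

```text
time: 15.3
force: [-0.3, -1.0, 0.3]
grip_force: 0.0
```

Run:
```python
from h import *
for n,f,(a,b,c,d) in(("top","t7",(200,300,350,420)),("scene","s7",(90,180,200,300))):
    k=bot.read_camera(n).astype(int)[a:b,c:d]-np.load(f'pics/{f}.npy').astype(int)[a:b,c:d];print(n,(abs(k).max(2)>25).sum())
i=bot.read_camera("top").astype(int);R,G,B=i[...,0],i[...,1],i[...,2]
print(cen((R>90)&(G<R*.35)&(B<R*.4)),cen((G>70)&(R<G*.5)&(B<G*.6)))
# tilt: blade slots/handle end in scene, in vertical plane through eye
```

```text
top 0
scene 0
[(np.int32(69), array([380.9, 179. ]), array([375, 173,  12,  13], dtype=int32)), (np.int32(129), array([378.9, 221.4]), array([373, 216,  13,  11], dtype=int32)), (np.int32(172), array([191.6, 269.4]), array([183, 263,  20,  19], dtype=int32))] [(np.int32(354), array([128.7, 198.7]), array([118, 189,  22,  20], dtype=int32))]
```

The turner is at rest and seated on the peg, the jars and bottle are where they were, and the robot is clear.

```bash
python3 -c "
from cell import bot
print(bot.close_job())"
```

```text
the job is handed in; nothing more can be done
None
```

The job is handed in: by the last camera measurement the turner hangs at rest on the red peg, seated at the collar to within about a millimetre, blade end down, with the jars and bottle undisturbed and the robot clear; no verdict was returned.

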